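Close and pin the gate of the calibration gas stand

TASK

Secure the two calibration gas cylinders: push the stand's red gate near its free end so that it swings shut across the cylinders, its steel tongue fully home against the stop in the fork. Then take the lock pin that leans in the wooden crucible tray and drop it nose down through the fork's upper ear, the tongue and the lower ear until its collar rests on the upper ear, and let go. The stop is worn, so the tongue's hole ends up a few millimetres past the ears' holes: feel the pin in and draw the tongue back into line with its nose rather than forcing it, and do not knock over the cylinders, the crucibles or the flask standing nearby.

Things in the scene. Friction and masses are not known exactly. Their poses are not given: they have to be found in the camera images.
- stand: yellow gas cylinder stand, bolted down: base 150 x 330 x 12 mm, two cylinder pockets, back rail, hinge post, steel fork on a post. Origin on the table under the pockets' middle; z up, x from gate to cylinders (gate on the -x, robot side), y from hinge to fork. Here (mm) the hinge axis is at (-58, -115), the fork hole at (-58, 135), the cylinders at (0, -51) and (0, 35)
- fork_hole (a point): centre of the 16 mm upright hole in the fork's upper ear, at its top face, 140 mm above the table; axes as the stand. Two level steel ears 44 x 50 mm, 8 mm thick, at heights 108 to 116 and 132 to 140 mm, holes on one axis, free below. The fork is open to -x and to the hinge, shut by a web on +y and a back stop on +x
- gate_hinge (a point): a point on the gate's upright hinge axis, 124 mm above the table; 250 mm from the fork hole
- gate (a joint): gate angle (rad): 0 when the tongue's hole is in line with the ears' holes, growing as it opens towards the robot side (counter-clockwise from above); starts at 0.35 to 0.7. Its hinge rubs (about 0.15 N m), so it stays where it is left. Its worn stop lets it go to -0.021, its hole then 5 mm past the ears' (to +x of the stand); the pin's nose, once in it, draws it back into line
- gate_push (a point): place to push: on the robot-side face of the gate's red upright flange, 175 mm along from the hinge axis and 18 mm before it, 107 mm above the table. The flange spans heights 85 to 130 mm and 17 to 197 mm from the hinge; then follows the steel tongue, 36 mm wide, 12 mm thick, 277 mm from the hinge at its end. x: square to the gate, the way to push it shut; y: along it to the free end; z up
- gate_hole (a point): centre of the 16 mm through hole in the gate's tongue, at its top face, 130 mm above the table, 250 mm from the hinge axis; axes as gate_push
- pin_grip (a point): middle of the lock pin's red round handle (20 mm across, 46 mm long), 105 mm from the nose; z runs along the pin, nose to handle. Pin 128 mm, about 0.13 kg: from the nose a 10 mm thick lead 14 mm long, a 10 mm long cone, 14 mm shank to 76 mm, collar 26 mm across, 6 mm thick, handle. It starts leaning about 52 degrees over the level, nose in a tray slot, handle up outside the tray, free to grip from above
- pin_nose (a point): tip of the pin's nose, on its axis; same axes as pin_grip
- pin_collar (a point): centre of the underside of the pin's collar, 76 mm from the nose; same axes as pin_grip
- crucible_tray: fixed wooden tray 182 x 182 mm, 58 mm high, with 5 to 6 mm thick walls, in compartments. Origin on the table under its centre, z up. The pin leans in a slot 50 x 24 mm on its +x side, its handle pointing up and to +x of the tray
- cylinder_a: gas cylinder, 74 mm in diameter, loose in the stand's pocket, its black knob's top 264 mm above the table, 0.9 kg; origin at the middle of its foot, z up
- cylinder_b: second gas cylinder, same size, nearer the fork
- flask_a: stoppered glass flask, 66 mm wide, 168 mm tall, on the table between the stand and the tray, towards the back; origin at the middle of its foot, z up
- crucible_a: white porcelain crucible, 47 mm wide, 40 mm tall, in the tray; origin at the middle of its foot, z up
- crucible_b: second crucible
- crucible_c: third crucible
- crucible_d: fourth crucible
Not all that is in view belongs to the job. What is meant by the part that bears pin_grip is not purple, and is the smaller of those in its own colour. What is shaped like the cylinder_b but purple is not meant.

How it is judged (in metres and radians):
On the way:
1. the gate is fully shut, its tongue against the stop in the fork (value of joint gate below -0.012 rad), for 0.2 s.
At the end, for the whole second after the job is handed in: Gate shut within 0.02 rad; the pin at rest through upper ear, tongue and lower ear, collar within 3 mm of the upper ear's top and 4 mm of the hole's centre, nose within 6 mm of the hole's axis; both cylinders upright (0.1 rad) (value of joint gate below 0.02 rad and horizontal distance between pin_nose and fork_hole below 0.006 m and horizontal distance between pin_collar and fork_hole below 0.004 m and z of pin_collar in the frame of fork_hole below 0.003 m and z of pin_nose in the frame of fork_hole below -0.07 m and linear speed of lock_pin below 0.01 m/s and angle between each of cylinder_a, cylinder_b's own z axis and vertical below 0.1 rad); the robot touches nothing.
It fails at once if the pin was forced: pressed against the stand or its gate with more than 30 N (contact force between lock_pin and stand above 30 N).
It fails at once if a cylinder or the flask was knocked over (angle between any of cylinder_a, cylinder_b's own z axis and vertical above 0.3 rad or angle between flask_a's own z axis and vertical above 0.5 rad).
It fails at once if a crucible was knocked over (angle between any of crucible_a, crucible_b, crucible_c, crucible_d's own z axis and vertical above 0.7 rad).
It also fails if it takes over 66 s, if anything falls off the work surface, if the arm or the gripper's body presses on something with over 40 N, if the wrist force passes 120 N, or if a joint passes its speed limit or range.

ROBOT

A 6-joint arm with a two-finger parallel gripper is mounted at the origin on the work surface. World frame = base frame: x ahead of the robot, y to its left, z up, the work surface at z = 0. Lengths are in mm, angles in rad, forces in N, time in s.
With the tool pointing down it reaches from about 275 to 750 mm from the base axis. Payload 10.2 kg.
Tool frame: the origin (TCP) lies between the finger pads; the fingertips stand 22 mm ahead of it and the grasp point (between the pads) lies 3 mm ahead of it (ctrl.nose_length is the distance from the TCP to the fingertips, in mm); z points along the fingers, y is the line along which they close (so a half turn about z gives the same grasp; the last joint's range is limited). The gripper opens to 85 mm and grips with 20 to 120 N. Pads are 22 mm wide; open, the fingers measure 114 mm over their backs; the gripper's body (76 mm by 85 mm) begins 54 mm behind the grasp point. The pads swing forward as they close: fully open they stand 13 mm farther back than shut.
Start: joints at [-1.476, 0.313, 1.498, -0, 1.331, -0.223], TCP at [164.038, -498.721, 253.294] pointing down, gripper open.
Joint ranges: [-2.94, 2.94], [-0.97, 2.17], [0.19, 2.56], [-1.23, 4.37], [0.02, 3.11], [-2.88, 2.88]. Speed limits (rad/s): [2.39, 2.39, 3.01, 3.14, 3.14, 3.14].

INTERFACE

Orientations are given as a unit quaternion [w, x, y, z].
In Python, from rig import sense, imaging, ctrl gives the robot as it stands. The module is installed in compiled form; this text tells all that it offers.
- The arm moves only by the tool apply_moves, never from a script. Its argument "commands" is a list of rows, each a list of 5 numbers: the gripper command: -1 is fully open, 1 is shut, values between are in proportion, then the shift along the tool's x, y, z in mm, then the turn about the tool's z in degrees. A call has 1 to 20 rows; each row shifts and turns the commanded pose from where the row before left it, along the tool's axes as they then stand; what a row does not reach is not made up. A row lasts 1/8 s, in which the tool goes at most 62.5 mm and 10.7 degrees, less where a joint would pass 70% of its speed; a pose out of reach is approached as far as the arm can. A call is refused whole if a number of a shift passes 62.5 or a number of a turn 10.7, either way. A call with a gripper value outside its range is refused whole. The fingers move at their own pace and stop on an object; "newtons" is the grip in N (left out, the last holds). Time passes only in rows, so rows that do not move let the fingers close. It gives the time, the measured TCP pose, the force, the opening and the grip force at its end, in the units of the state.
- sense(): the state, without advancing time (a new reading comes with each control period).
- imaging.capture(name): name is "scene" or "top"; returns the picture (420x560x3 uint8, blue, green, red); there is no depth.
- imaging.calibration(name): a dict with "camera_matrix" (3x3 intrinsics, pixels), "world_to_cam" (4x4, takes a point from world to camera coordinates). Camera axes: x right, y up, looking along -z (the intrinsics and any distortion apply to the point x, -y, -z); pixel columns grow to the right and rows downward; lengths in mm; the calibration is good to about 2 mm. A picture is of the moment at which its call begins. calibration takes no time and is no camera call.
- ctrl.finish_job(): hands the job in; it is judged then, once.
The state is a dict: "time_s": time; "joints": joint angles; "dq": joint speeds; "tau": joint torques, N m; "eef_pos": TCP position; "ee_rot": TCP orientation; "force": force on the tool from outside, world axes, zero at the start; "wrist_torque": the same for the moment, N m; "grip_width": opening from 0.0 (shut) to 1.0 (fully open); "grip_force": force on a finger pad.
Only numpy, scipy, OpenCV 4.12 (cv2) and the standard library are available. Lean on these libraries where they do the work, as an engineer would, in place of code of your own. Each camera call takes 0.05 s, during which the arm holds its last target. There are 200 camera calls.

## Working session

There is one attempt and no reset: what is moved stays moved. The work goes in short steps, Python scripts to look and compute and a tool call to move; the robot and the scene stay as the last step left them, time stands still between calls to the robot, and variables do not carry over. Pictures are saved under pics/ and viewed, at most 10 in all, crops included, and the job is handed in when it is done.

Besides the shell and the picture viewer there is one more tool, called as name(argument=value, ...) on one line, values as JSON. apply_moves: Moves the arm, as the interface text tells. Its arguments: {"type":"object","properties":{"commands":{"type":"array","items":{"type":"array","items":{"type":"number"}}},"newtons":{"type":"number"}},"required":["commands"]}

```bash
mkdir -p pics; cat > h.py <<'E'
import numpy as np, cv2
from rig import sense, imaging, ctrl
def snap(n,f):
    im=imaging.capture(n); cv2.imwrite('pics/'+f,im); return im
def ray(n,u,v):
    c=imaging.calibration(n);K=np.array(c["camera_matrix"]);T=np.array(c["world_to_cam"])
    d=np.linalg.inv(K)@[u,v,1]; d=np.array([d[0],-d[1],-d[2]])
    R=T[:3,:3]; return -R.T@T[:3,3], R.T@d
def atz(n,u,v,z):
    o,d=ray(n,u,v); return o+d*(z-o[2])/d[2]
def proj(n,p):
    c=imaging.calibration(n);K=np.array(c["camera_matrix"]);T=np.array(c["world_to_cam"])
    q=T[:3,:3]@np.array(p,float)+T[:3,3]; q=K@[q[0],-q[1],-q[2]]; return q[:2]/q[2]
def tri(a,b):
    (o,d),(p,e)=ray('scene',*a),ray('top',*b)
    s=np.linalg.lstsq(np.c_[d,-e],p-o,rcond=None)[0]; x,y=o+d*s[0],p+e*s[1]
    return (x+y)/2,np.linalg.norm(x-y)
E
python3 - <<'E'
from h import *
for n in('scene','top'):
    im=snap(n,n+'0.png'); cv2.imwrite('pics/'+n+'0b.png',cv2.resize(im,(800,600),interpolation=cv2.INTER_CUBIC))
    print(ray(n,280,210)); print(imaging.calibration(n))
s=sense();print(s)
E
```

```text
(array([1480.16942857,  207.49928475,  819.87597403]), array([-0.75954196, -0.14030792, -0.63527279]))
{'camera_matrix': array([[419.26356401,   0.        , 274.73279465],
       [  0.        , 419.26356401, 209.16201584],
       [  0.        ,   0.        ,   1.        ]]), 'world_to_cam': array([[-2.06800591e-01,  9.78316639e-01,  1.14047962e-02,
         9.37493920e+01],
       [-6.18382382e-01, -1.39731653e-01,  7.73355219e-01,
         3.10249551e+02],
       [ 7.58179890e-01,  1.52877792e-01,  6.33870362e-01,
        -1.67365181e+03],
       [ 0.00000000e+00,  0.00000000e+00,  0.00000000e+00,
         1.00000000e+00]])}
(array([ 394.9769632 ,   36.7848865 , 1265.48889111]), array([ 1.46632165e-01,  2.39496094e-04, -9.89507284e-01]))
{'camera_matrix': array([[488.38256304,   0.        , 277.60266273],
       [  0.        , 488.38256304, 198.02099167],
       [  0.        ,   0.        ,   1.        ]]), 'world_to_cam': array([[-6.63435493e-03, -9.99958859e-01, -6.18593150e-03,
         4.72320181e+01],
       [ 9.85277914e-01, -7.59350095e-03,  1.70791603e-01,
        -6.0501762
[... 171 characters left out ...]
e+00]])}
{'time_s': 0.1, 'joints': array([-1.47641931e+00,  3.13395522e-01,  1.49836468e+00, -7.26179916e-06,
        1.33098431e+00, -2.23424100e-01]), 'dq': array([-0.00236221,  0.00111354, -0.00141593,  0.00075289,  0.00043842,
       -0.00076349]), 'tau': array([ 3.63958083e-03, -4.12902975e+01, -2.60137439e+01, -1.19856127e-04,
        3.13004646e-03,  4.79459152e-05]), 'eef_pos': array([ 164.00644933, -498.5116799 ,  252.7901863 ]), 'ee_rot': array([-5.74955337e-04,  9.87401547e-01,  1.58233538e-01,  3.36158752e-05]), 'force': array([1.40712652, 0.5637919 , 0.56637851]), 'wrist_torque': array([-0.0322439 ,  0.01626779,  0.00764773]), 'grip_force': 0.0, 'grip_width': 0.9995584437520374}
```

View pics/scene0b.png

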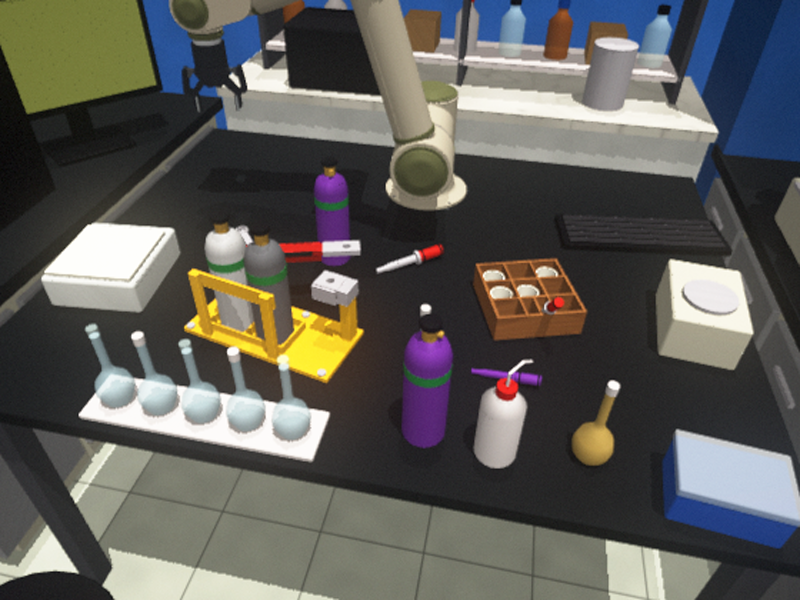

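View pics/top0b.png

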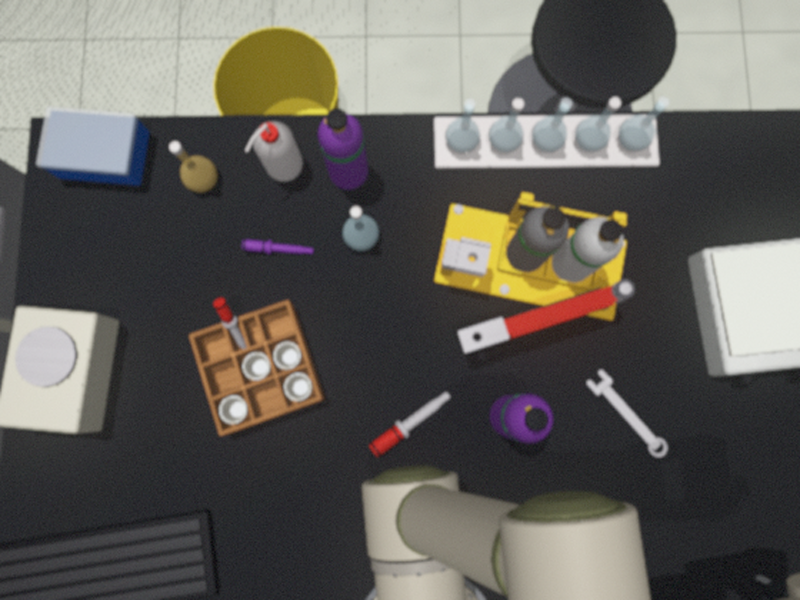

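The scene view shows the stand's fork at about (335,285) of the 800 px view, and the pin's red handle at (555,304) in the tray. In the top view the fork hole is at about (473,257), the gate hole (477,337), the hinge (623,289) and the pin handle (222,308). The red pin lying on the table and the purple items are decoys. Next I'll enlarge crops of these areas.

```bash
python3 - <<'E'
from h import *
t=cv2.imread('pics/top0.png');s=cv2.imread('pics/scene0.png')
def cr(im,u,v,w,h,k): return cv2.resize(im[v:v+h,u:u+w],(w*k,h*k),interpolation=cv2.INTER_CUBIC)
# rows: top stand (300..460,130..250)x5 =800x600
cv2.imwrite('pics/c1.png',cr(t,300,130,160,120,5))
a=cr(t,125,200,66,100,6); b=cr(s,325,175,66,100,6)[:600]
cv2.imwrite('pics/c2.png',np.hstack([a,b]))
E
```

```text
(no output)
```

View pics/c1.png

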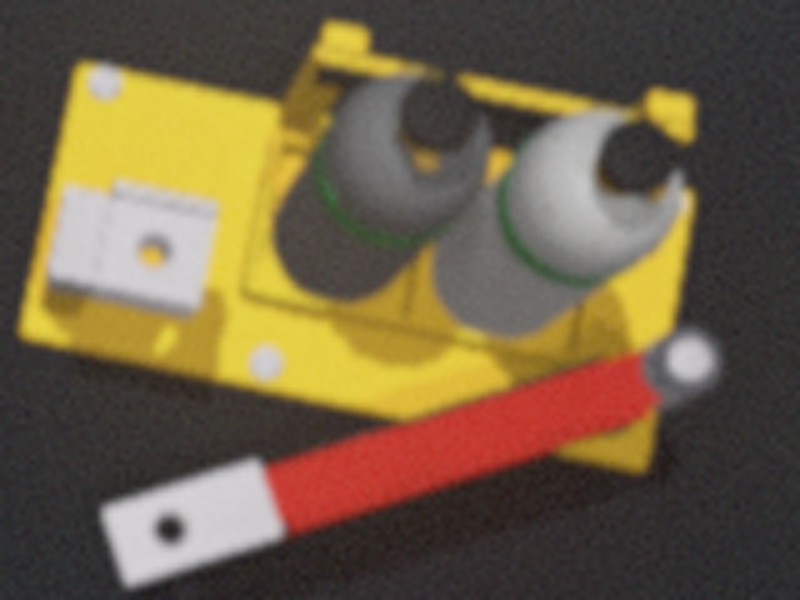

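View pics/c2.png

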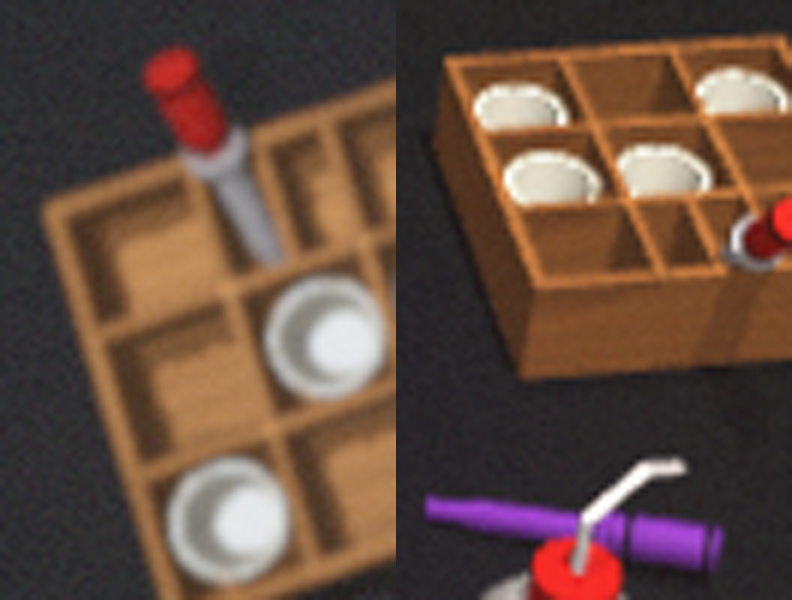

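The crops show, in crop pixels: fork hole (155,247), gate hole (171,529), hinge cap (690,358), and in the top view the pin's end face (170,68), collar (213,158) and nose (272,255).

```bash
cat >> h.py <<'E'
def c1(x,y,k=5,o=(300,130)): return (o[0]+(x+.5)/k-.5,o[1]+(y+.5)/k-.5)
E
python3 - <<'E'
from h import *
np.set_printoptions(precision=1,suppress=True)
F=atz('top',*c1(155,247),140); G=atz('top',*c1(171,529),130)
H=atz('top',*c1(690,358),140)
print('fork',F,'gate',G,'hinge~',H,np.linalg.norm((G-H)[:2]),np.linalg.norm((F-H)[:2]))
# bolts on base top, z~12..16
print('bolts',atz('top',*c1(105,82),14),atz('top',*c1(265,362),14))
# hinge from two 250 circles around F and G (xy)
m=(F+G)[:2]/2; d=(G-F)[:2]; L=np.linalg.norm(d); n=np.array([-d[1],d[0]])/L; h=np.sqrt(250**2-L*L/4)
for s in(1,-1): print('hinge cand',m+s*n*h,'angle',2*np.arcsin(L/500))
k=lambda x,y:c1(x,y,6,(125,200))
for z in(95,100,105): print('end',z,atz('top',*k(170,68),z))
for z in(60,65,70,75): print('col',z,atz('top',*k(213,158),z))
print('nose',atz('top',*k(272,255),15))
for p in((190,337),(288,300),(323,400),(221,434)): print('tray',atz('top',p[0]*.7,p[1]*.7,58))
s=cv2.imread('pics/scene0.png')
cv2.imwrite('pics/c3.png',cv2.resize(s[190:240,360:420],(720,600),interpolation=cv2.INTER_CUBIC))
E
```

```text
fork [634.6 -82.6 140. ] gate [502.6 -87.7 130. ] hinge~ [ 579.7 -330.5  140. ] 254.80210500553557 253.96375373927793
bolts [750.9 -71.7  14. ] [ 600.  -151.4   14. ]
hinge cand [ 577.9 -326.1] angle 0.5348387254949963
hinge cand [559.2 155.8] angle 0.5348387254949963
end 95 [568.5 345.3  95. ]
end 100 [567.8 344.  100. ]
end 105 [567.  342.6 105. ]
col 60 [535.9 335.3  60. ]
col 65 [535.3 334.   65. ]
col 70 [534.7 332.8  70. ]
col 75 [534.1 331.6  75. ]
nose [499.3 319.8  15. ]
tray [511.7 402.2  58. ]
tray [575.4 233.2  58. ]
tray [402.3 169.9  58. ]
tray [346.6 342.3  58. ]
```

View pics/c3.png

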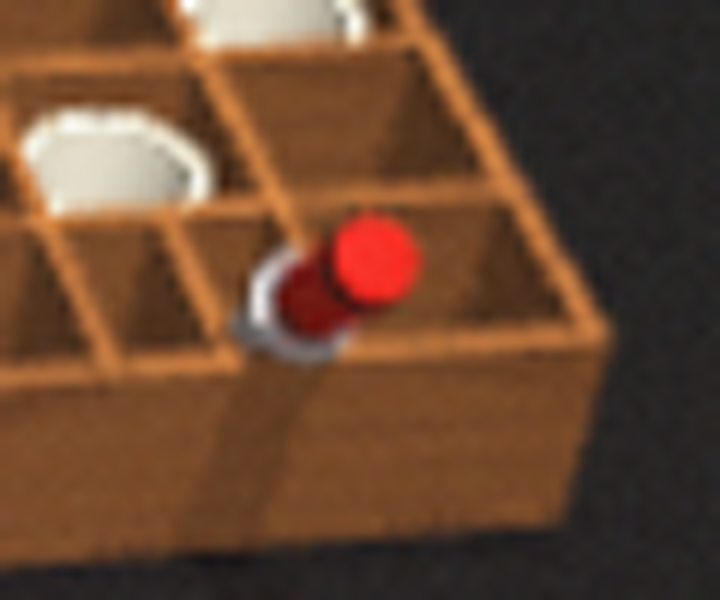

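The enlarged scene crop shows the end face of the pin's handle at about (378,260) and the collar around (300,303).

```bash
python3 - <<'E'
from h import *
np.set_printoptions(precision=2,suppress=True)
k=lambda x,y:c1(x,y,6,(125,200)); s=lambda x,y:c1(x,y,12,(360,190))
obs=[('top',128,k(170,68)),('top',79,k(213,158)),('scene',128,s(378,260)),('scene',80,s(300,303))]
print(tri(s(378,260),k(170,68)))
from scipy.optimize import least_squares
def pt(p,l): 
    a,t=p[3],p[4]; return p[:3]+l*np.array([np.cos(t)*np.cos(a),np.cos(t)*np.sin(a),np.sin(t)])
f=lambda p:np.r_[np.concatenate([proj(n,pt(p,l))-q for n,l,q in obs]),(p[4]-np.radians(52))*20]
r=least_squares(f,[495,318,8,.36,.9]); p=r.x
print(p[:3],np.degrees(p[3:]),r.fun)
print('grip',pt(p,105),'collar',pt(p,76))
from scipy.spatial.transform import Rotation as R
S=sense(); q=S['ee_rot']; print(R.from_quat(q[[1,2,3,0]]).as_matrix())
E
```

```text
(array([566.77, 341.83, 106.73]), np.float64(0.6925719905395807))
[489.14 317.28   6.09] [17.8 51.1] [ 0.24  0.51  0.41 -0.55  0.07  0.03  0.66 -0.11 -0.31]
grip [551.92 337.43  87.81] collar [534.58 331.87  65.24]
[[ 0.95  0.31 -0.  ]
 [ 0.31 -0.95  0.  ]
 [ 0.   -0.   -1.  ]]
```

```bash
python3 - <<'E'
from h import *
np.set_printoptions(precision=1,suppress=True)
print('purple knob',atz('top',539*.7,419*.7,262), tri((330*.7,162*.7),(540*.7,419*.7)))
print('purple shoulder left',atz('top',493*.7,415*.7,120))
print('flask stopper',atz('top',356*.7,213*.7,168),tri((425*.7,308*.7),(356*.7,213*.7)))
H=np.array([577.9,-326.1])
for th in(.535,.5,.3,.1,0,-.021):
    a=np.radians(76.9)+th; y=np.array([np.cos(a),np.sin(a)]); x=np.array([y[1],-y[0]])
    print(th,'flangept',H+175*y-18*x,'tcp',H+175*y-29*x,'dir',np.degrees(np.arctan2(x[1],x[0])))
E
```

```text
purple knob [ 372.6 -157.7  262. ] (array([ 371.2, -159.1,  241.1]), np.float64(8.274251426436882))
purple shoulder left [ 376.2 -111.5  120. ]
flask stopper [701.1 107.5 168. ] (array([703.2, 107.8, 160.3]), np.float64(0.2864067512789484))
0.535 flangept [ 508.  -164.7] tcp [ 497.5 -168. ] dir 17.553242039499047
0.5 flangept [ 513.7 -162.3] tcp [ 503.1 -165.3] dir 15.547889756541172
0.3 flangept [ 547.5 -152.8] tcp [ 536.5 -153.6] dir 4.08873385392471
0.1 flangept [ 582.5 -150.2] tcp [ 571.6 -148.8] dir -7.370422048691752
0 flangept [ 600.  -151.6] tcp [ 589.3 -149.1] dir -13.099999999999989
-0.021 flangept [ 603.7 -152.1] tcp [ 593.  -149.4] dir -14.303211369774713
```

Purple decoy cylinder stands at (372,-158), so I approach the gate from above, beyond it, with the gripper shut.

apply_moves(commands=[[1, 0, 0, -35, 0], [1, 0, 0, -35, 0], [1, 49, -25, 0, 0], [1, 49, -25, 0, 0], [1, 49, -25, 0, 0], [1, 49, -25, 0, 0], [1, 49, -25, 0, 0], [1, 49, -25, 0, 0], [1, 49, -25, 0, 0], [1, 49, -25, 0, 0], [1, 0, 0, 0, 0]])

```text
time_s: 1.48
eef_pos: [475.4, -183.7, 322.7]
ee_rot: [-0.001, 0.987, 0.161, -0.0]
force: [-0.2, -0.5, 0.4]
grip_width: 0.004
grip_force: 0.0
```

apply_moves(commands=[[1, 0, 0, 50, 0], [1, 0, 0, 50, 0], [1, 0, 0, 50, 0], [1, 0, 0, 47, 0], [1, 15, -8, 0, 0], [1, 9.5, -1, 0, 0], [1, 9.5, -1.5, 0, 3.2], [1, 9.5, -1.5, 0, 3.2], [1, 9.5, -1.5, 0, 3.2], [1, 9.5, -1.5, 0, 3.2], [1, 9.5, -1.5, 0, 3.2], [1, 9.5, -1.5, 0, 3.2], [1, 9.5, -1.5, 0, 3.2], [1, 9.5, -1.5, 0, 3.2], [1, 0, 0, 0, 0]])

```text
time_s: 3.35
eef_pos: [569.1, -149.0, 128.3]
ee_rot: [0.001, 0.998, -0.064, 0.002]
force: [-0.3, 0.4, -0.4]
grip_width: 0.002
grip_force: 0.0
```

apply_moves(commands=[[1, 5, -1, 0, 2], [1, 5, -1, 0, 2], [1, 5, 0, 0, 2], [1, 3, 0, 0, 1], [1, 2, 0, 0, 0], [1, 1.5, 0, 0, 0], [1, 1, 0, 0, 0], [1, 0, 0, 0, 0]])

```text
time_s: 4.35
eef_pos: [590.2, -151.4, 126.3]
ee_rot: [0.0, 0.992, -0.125, 0.0]
force: [-0.4, -0.1, 0.2]
grip_width: 0.002
grip_force: 0.0
```

```bash
python3 - <<'E'
from h import *
t=snap('top','t1.png');s=snap('scene','s1.png')
def cr(im,u,v,w,h,k): return cv2.resize(im[v:v+h,u:u+w],(w*k,h*k),interpolation=cv2.INTER_CUBIC)
cv2.imwrite('pics/v1.png',np.hstack([cr(t,300,130,160,120,5)[:, :400],cr(s,190,165,80,120,5)]))
E
```

```text
(no output)
```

View pics/v1.png

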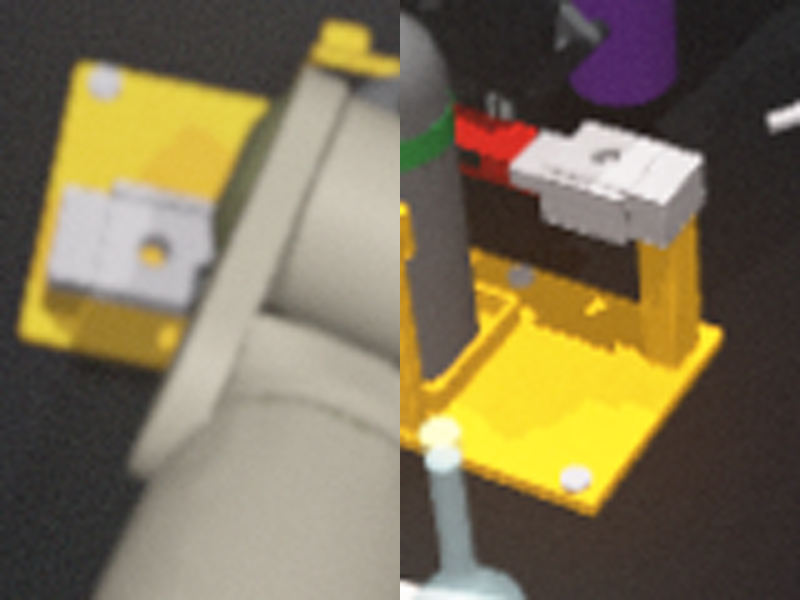

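The tongue is inside the fork, with its hole nearly in line at about (155,250) in the top crop. I'll keep pushing until the stop is felt.

apply_moves(commands=[[1, 1.5, 0, 0, 0], [1, 1.5, 0, 0, 0], [1, 1.5, 0, 0, 0], [1, 1, 0, 0, 0], [1, 0, 0, 0, 0]])

```text
time_s: 5.08
eef_pos: [591.9, -151.7, 126.3]
ee_rot: [-0.001, 0.992, -0.125, -0.006]
force: [-25.7, 5.7, 14.4]
grip_width: -0.001
grip_force: 13.2
```

Stop felt (26 N). I hold briefly, back off and rise.

apply_moves(commands=[[1, 0, 0, 0, 0], [1, 0, 0, 0, 0], [1, -15, 0, 0, 0], [1, -25, 0, 0, 0], [1, 0, 0, -50, 0], [1, 0, 0, -50, 0], [1, 0, 0, -50, 0], [1, 0, 0, -50, 0], [-0.2, 0, 0, 0, 0]])

```text
time_s: 6.2
eef_pos: [557.6, -143.1, 330.3]
ee_rot: [0.001, 0.992, -0.125, 0.004]
force: [-0.6, 0.5, -1.5]
grip_width: 0.199
grip_force: 0.0
```

```bash
python3 - <<'E'
from h import *
from scipy.spatial.transform import Rotation as R
s=sense();M=R.from_quat(s['ee_rot'][[1,2,3,0]]).as_matrix()
print(s['joints'],s['eef_pos'],np.degrees(np.arctan2(M[1,0],M[0,0])),s['force'])
E
```

```text
[-4.54694423e-01  3.85326275e-01  1.19913534e+00 -2.74274009e-05
  1.54913608e+00  1.36719457e+00] [ 557.55474855 -143.11923422  330.29734335] -14.386153756159105 [-0.62383586  0.50898954 -1.53487381]
```

apply_moves(commands=[[-0.2, -12.5, -46.5, 0, 0], [-0.2, -12.5, -46.5, 0, 0], [-0.2, -12.5, -46.5, 0, 0], [-0.2, -12.5, -46.5, 0, 0], [-0.2, -12.5, -46.5, 0, 0], [-0.2, -12.5, -46.5, 0, 0], [-0.2, -12.5, -46.5, 0, 0], [-0.2, -12.5, -46.5, 0, 0], [-0.2, -12.5, -46.5, 0, 0], [-0.2, -12, -46.5, 0, 0], [-0.2, 0, 0, 40, -8.6], [-0.2, 0, 0, 40, -8.6], [-0.2, 0, 0, 40, -8.6], [-0.2, 0, 0, 30, -8.6], [-0.2, 0, 0, 0, 0]])

```text
time_s: 8.07
eef_pos: [550.6, 338.1, 173.3]
ee_rot: [0.001, 0.985, 0.173, -0.003]
force: [-0.2, -0.5, 0.3]
grip_width: 0.601
grip_force: 0.0
```

```bash
python3 - <<'E'
from h import *
t=snap('top','t2.png');s=snap('scene','s2.png')
def cr(im,u,v,w,h,k): return cv2.resize(im[v:v+h,u:u+w],(w*k,h*k),interpolation=cv2.INTER_CUBIC)
cv2.imwrite('pics/v2.png',np.hstack([cr(t,110,170,80,120,5),cr(s,350,140,80,120,5)]))
# gate check from top: crop hole
cv2.imwrite('pics/v2b.png',cr(t,300,130,160,120,5))
E
```

```text
(no output)
```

View pics/v2.png

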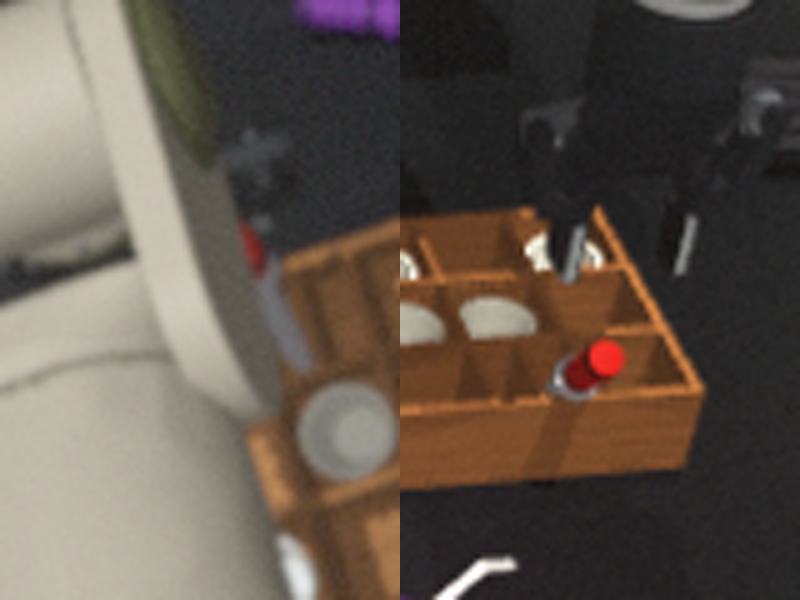

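The picture shows the open pads in the scene view at (575,252) and (685,245), straddling the leaning pin with its handle end at (607,358). I go down and grip lightly.

apply_moves(commands=[[-0.2, 2, 0, 30, 0], [-0.2, 0.5, 0, 30, 0], [-0.2, 0, 0, 19, 0], [-0.2, 0, 0, 0, 0], [1, 0, 0, 0, 0], [1, 0, 0, 0, 0], [1, 0, 0, 0, 0], [1, 0, 0, 0, 0]], newtons=22)

```text
time_s: 9.18
eef_pos: [554.5, 339.9, 98.3]
ee_rot: [-0.0, 0.985, 0.174, 0.001]
force: [1.3, 2.5, 5.5]
grip_width: 0.224
grip_force: 23.4
```

apply_moves(commands=[[1, -9.5, 0, -7.5, 0], [1, -10.5, 0, -6.5, 0], [1, -11, 0, -5.5, 0], [1, -11, 0, -4.5, 0], [1, -11.5, 0, -2, 0], [1, -8, 0, -1, 0], [1, -4.5, 0, 0, 0], [1, 0, 0, 0, 0]])

```text
time_s: 10.18
eef_pos: [492.0, 316.9, 124.6]
ee_rot: [-0.0, 0.985, 0.174, 0.0]
force: [3.0, 0.5, 0.1]
grip_width: 0.224
grip_force: 25.8
```

```bash
python3 - <<'E'
from h import *
t=snap('top','t3.png');s=snap('scene','s3.png')
def cr(im,u,v,w,h,k): return cv2.resize(im[v:v+h,u:u+w],(w*k,h*k),interpolation=cv2.INTER_CUBIC)
cv2.imwrite('pics/v3.png',np.hstack([cr(t,110,170,80,120,5),cr(s,350,140,80,120,5)]))
E
```

```text
(no output)
```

View pics/v3.png

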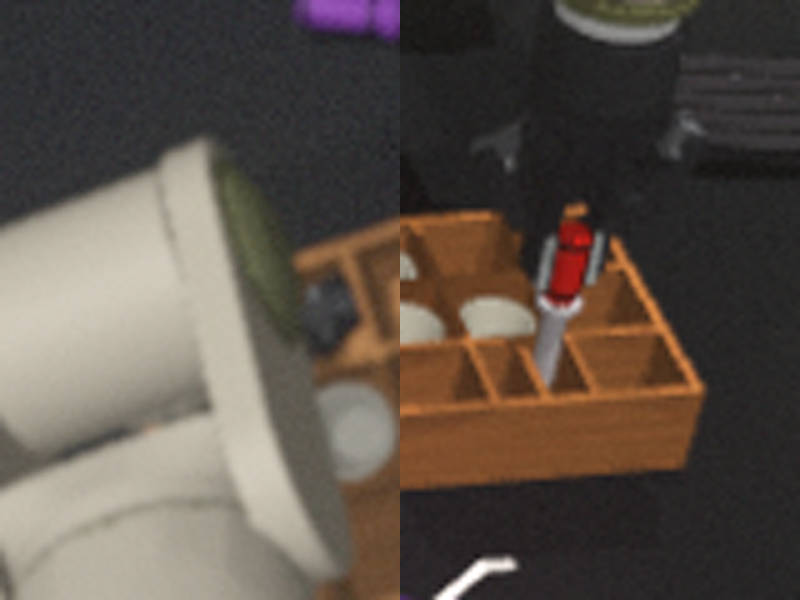

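The scene crop shows the pin nearly upright in the pads: handle top (575,232), collar (560,303), shank going into the slot at (547,385). I'll fit the tilt.

```bash
cat > tilt.py <<'E'
from h import *
from scipy.optimize import least_squares
from scipy.spatial.transform import Rotation as R
# fit pin: axis passes grasp point; tilts (rad) a: nose towards tool +x, b: nose towards tool +y, g = grasp dist from nose
def frame():
    s=sense(); M=R.from_quat(s['ee_rot'][[1,2,3,0]]).as_matrix(); return s['eef_pos']+3*M[:,2],M
def pinpt(p,l,G,M):
    d=np.array([p[0],p[1],1]);d/=np.linalg.norm(d); return G+M@(d*(p[2]-l))
def fit(obs,off=True):
    G,M=frame()
    f=lambda p:np.r_[np.concatenate([proj(n,pinpt(p,l,G,M)+np.r_[M[:,:2]@p[3:5],0])-q for n,l,q in obs]),p[1]*10,p[3:5]*.3,(p[2]-110)*.05]
    r=least_squares(f,[0,0,110,0,0]); p=r.x
    print('tilt deg a,b',np.degrees(p[:2]),'g',p[2],'off',p[3:5],'res',r.fun)
    nose=pinpt(p,0,G,M)+np.r_[M[:,:2]@p[3:5],0]; print('nose',nose,'grasp',G); return p,nose
E
python3 - <<'E'
from tilt import *
k=lambda x,y:c1(x-400,y,5,(350,140))
fit([('scene',128,k(575,234)),('scene',79,k(560,304)),('scene',35,k(547,378))])
E
```

```text
Traceback (most recent call last):
  File "tilt.py", line 12, in fit
    r=least_squares(f,[0,0,110,0,0]); p=r.x
  File "tilt.py", line 11, in <lambda>
    f=lambda p:np.r_[np.concatenate([proj(n,pinpt(p,l,G,M)+np.r_[M[:,:2]@p[3:5],0])-q for n,l,q in obs]),p[1]*10,p[3:5]*.3,(p[2]-110)*.05]
                                            ~~~~~~~~~~~~~~^~~~~~~~~~~~~~~~~~~~~~~~
ValueError: operands could not be broadcast together with shapes (3,) (4,)
```

```bash
sed -i 's/np.r_\[M\[:,:2\]@p\[3:5\],0\]/M[:,:2]@p[3:5]/g' tilt.py
python3 - <<'E'
from tilt import *
k=lambda x,y:c1(x-400,y,5,(350,140))
fit([('scene',128,k(575,234)),('scene',79,k(560,304)),('scene',35,k(547,378))])
for a in (-.2,0,.2):
    G,M=frame(); print(a,proj('scene',pinpt([a,0,110],128,G,M)),proj('scene',pinpt([a,0,110],35,G,M)))
E
```

```text
tilt deg a,b [9.37725721 2.28897685] g 116.74650749636828 off [ 0.83033378 -1.44149536] res [-0.4076672  -0.47598439 -0.11776368  0.92360336  0.14127856 -0.57436674
  0.39950182  0.24910013 -0.43244861  0.33732537]
nose [511.60055256 320.65079533   6.11776474] grasp [492.06309895 316.89693658 121.2470011 ]
-0.2 [384.51215298 185.01838665] [376.89840609 206.49573312]Traceback (most recent call last):
  File "<stdin>", line 5, in <module>
  File "tilt.py", line 8, in pinpt
    d=np.array([p[0],p[1],1]);d/=np.linalg.norm(d); return G+M@(d*(p[2]-l))
                              ^^^^^^^^^^^^^^^^^^^^
numpy._core._exceptions._UFuncOutputCastingError: Cannot cast ufunc 'divide' output from dtype('float64') to dtype('int64') with casting rule 'same_kind'
```

Depth along the view is poorly seen here. I lift the pin, turn it so the tilt plane faces the scene camera, and look again.

apply_moves(commands=[[1, 0, 0, -20, 0], [1, 0, 0, -40, 0], [1, 0, 0, -40, 0], [1, 0, 0, -40, 0], [1, 0, 0, -30, 0], [1, 0, 0, 0, -9.5], [1, 0, 0, 0, -9.5], [1, 0, 0, 0, -9.5], [1, 0, 0, 0, -9.5], [1, 0, 0, 0, -9.5], [1, 0, 0, 0, -9.5], [1, 0, 0, 0, 0]])

```text
time_s: 11.78
eef_pos: [491.5, 316.8, 293.4]
ee_rot: [-0.001, 0.783, 0.622, -0.002]
force: [-0.0, 0.1, -1.0]
grip_width: 0.225
grip_force: 25.6
```

```bash
python3 - <<'E'
from h import *
from tilt import frame
t=snap('top','t4.png');s=snap('scene','s4.png')
G,M=frame(); print(G,proj('scene',G),proj('top',G))
u,v=proj('scene',G).astype(int); print(u-40,v-50)
def cr(im,u,v,w,h,k): return cv2.resize(im[v:v+h,u:u+w],(w*k,h*k),interpolation=cv2.INTER_CUBIC)
a=cr(s,u-40,v-50,80,120,5)
u,v=proj('top',G).astype(int); print(u-40,v-60)
cv2.imwrite('pics/v4.png',np.hstack([cr(t,u-40,v-60,80,120,5),a]))
E
```

```text
[491.68056056 316.80526103 290.69584865] [394.57274727 135.86310608] [140.51644057 234.62762085]
354 85
100 174
```

View pics/v4.png

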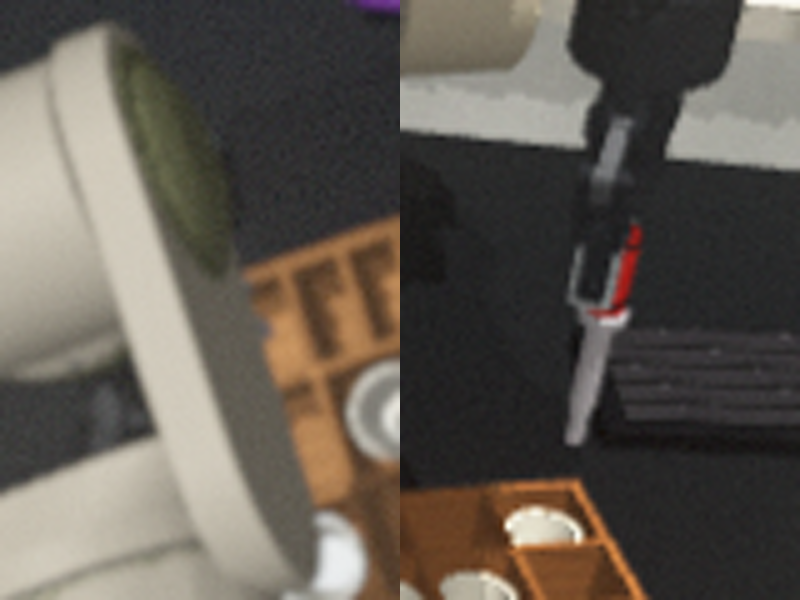

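The pin hangs with its collar at (605,318) and nose at (575,440) in the crop, so it still leans a bit. I'll fit the tilt.

```bash
sed -i 's/np.array(\[p\[0\],p\[1\],1\])/np.array([p[0],p[1],1.])/' tilt.py; python3 - <<'E'
from tilt import *
k=lambda x,y:c1(x-400,y,5,(354,85))
fit([('scene',0,k(574,441)),('scene',79,k(606,318)),('scene',30,k(586,398))])
G,M=frame()
for a in (-.2,-.1,0.,.1):
    print(a,*[(pp[0]*5-354*5+400,pp[1]*5-85*5) for pp in (proj('scene',pinpt([a,0,113],l,G,M)) for l in(128,79,0))])
E
```

```text
tilt deg a,b [ 1.29258187 -0.57986501] g 114.04587851402583 off [ 3.58917262 -0.41618353] res [ 0.45360401  0.34681112 -1.08688293 -0.18975382 -0.15225353 -0.33366166
 -0.10120554  1.07675179 -0.12485506  0.20229393]
nose [491.34124671 323.08112305 176.68076275] grasp [491.68056056 316.80526103 290.69584865]
-0.2 (np.float64(614.3114424375747), np.float64(229.8667412161576)) (np.float64(577.7147455648221), np.float64(308.02606161552126)) (np.float64(523.2342060452261), np.float64(424.3797849760756))
-0.1 (np.float64(611.5283543764829), np.float64(228.85812701132795)) (np.float64(583.8099474100259), np.float64(310.29722410728573)) (np.float64(542.4444460792254), np.float64(431.8326746610883))
0.0 (np.float64(608.6062566944086), np.float64(228.08274399505171)) (np.float64(590.2192379647149), np.float64(312.07769871757364)) (np.float64(562.6898712230434), np.float64(437.8364172461065))
0.1 (np.float64(605.629320272453), np.float64(227.57065284220084)) (np.float64(596.7644693051682), np.float64(313.29915059350174)) (np.float64(583.438897749468), np.float64(442.16552808405356))
```

The pin is upright within about 2°, about 4 mm off the pads' middle in tool x. I carry it over the fork.

apply_moves(commands=[[1, -18, 11.5, 0, 0], [1, -36, 23, 0, 0], [1, -36, 23, 0, 0], [1, -36, 23, 0, 0], [1, -36, 23, 0, 0], [1, -36, 23, 0, 0], [1, -36, 23, 0, 0], [1, -36, 23, 0, 0], [1, -36, 23, 0, 0], [1, -36, 23, 0, 0], [1, -20, 13, 0, 0], [1, 0, 0, 15, 0], [1, 0, 0, 0, 0], [1, 0, 0, 0, 0]])

```text
time_s: 13.62
eef_pos: [636.0, -87.2, 279.6]
ee_rot: [-0.0, 0.782, 0.623, 0.0]
force: [0.0, -0.4, -1.4]
grip_width: 0.226
grip_force: 25.6
```

```bash
python3 - <<'E'
from h import *
from tilt import frame
t=snap('top','t5.png');s=snap('scene','s5.png')
G,M=frame(); print(G,np.degrees(np.arctan2(M[1,0],M[0,0])))
def cr(im,u,v,w,h,k): return cv2.resize(im[v:v+h,u:u+w],(w*k,h*k),interpolation=cv2.INTER_CUBIC)
u,v=proj('scene',[634,-83,160]).astype(int); print('scene',u-28,v-45)
a=cr(s,u-28,v-45,57,85,7)
u,v=proj('top',[634,-83,140]).astype(int); print('top',u-28,v-42)
cv2.imwrite('pics/v5.png',np.hstack([cr(t,u-28,v-42,57,85,7),a]))
E
```

```text
[636.15284371 -87.27152638 276.90643227] 77.04715327771316
scene 202 143
top 302 137
```

View pics/v5.png

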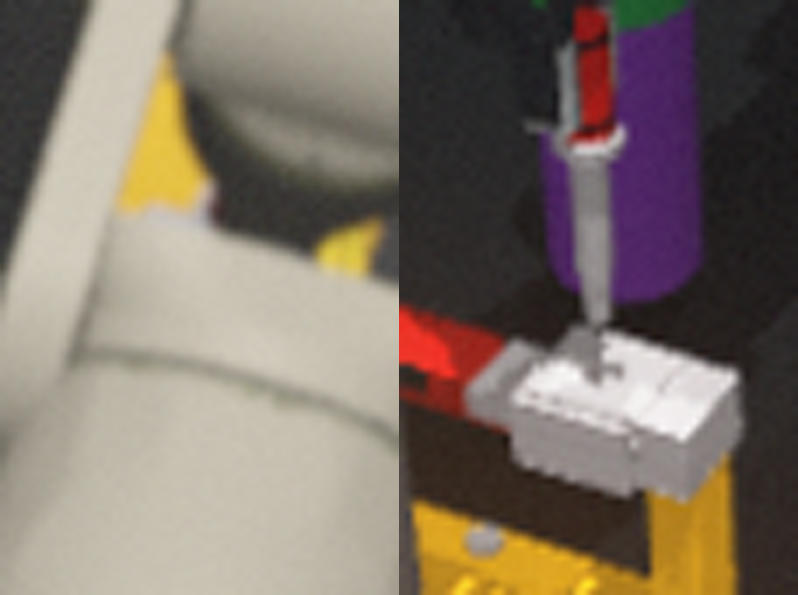

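In the scene crop the nose tip is at about (598,321), the collar at (595,146), the handle top near (592,10), and the ear's hole at about (607,371). That was my tenth picture, so from here I work from numbers and feel.

```bash
python3 - <<'E'
from tilt import *
np.set_printoptions(precision=2,suppress=True)
k=lambda x,y:c1(x-399,y,7,(202,143))
p,n=fit([('scene',0,k(598,321)),('scene',79,k(595,146)),('scene',126,k(592,14))])
T=tri(c1(606-400,155,5,(190,165)),c1(155,247)); print('fork tri',T, tri(k(607,371),c1(155,247)))
F=np.array([634.6,-82.6,140])
print('proj F scene crop',[(q[0]-202)*7+399,(q[1]-143)*7] if (q:=proj('scene',F)) is not None else 0)
G,M=frame()
for a in(-.04,-.02,0.,.02):
  print(a,[((q[0]-202)*7+399,(q[1]-143)*7) for q in (proj('scene',pinpt([a,0,114],l,G,M)+M[:,0]*4) for l in(126,79,0))])
# finer look at image: red handle cols/row centroid & shank centroid per row
s=cv2.imread('pics/s5.png').astype(int)
for v in range(160,192,3): print(v,s[v,222:240].sum(1).tolist())
E
```

```text
tilt deg a,b [0.48 3.05] g 111.62328669239156 off [ 5.56 -3.18] res [ 0.12  0.22 -0.61 -1.12 -0.92  0.92  0.53  1.67 -0.96  0.08]
nose [640.37 -81.58 165.45] grasp [636.15 -87.27 276.91]
fork tri (array([634.96, -82.81, 138.3 ]), np.float64(0.14157371240957853)) (array([634.77, -82.17, 138.47]), np.float64(1.12727027734593))
proj F scene crop [np.float64(601.346017216342), np.float64(364.1954292285195)]
-0.04 [(np.float64(574.9119111158944), np.float64(27.991044019213632)), (np.float64(578.230608628155), np.float64(140.64317808218954)), (np.float64(583.3969027497716), np.float64(316.0113928251566))]
-0.02 [(np.float64(574.3102529463354), np.float64(27.816222660060987)), (np.float64(579.9358811683935), np.float64(141.16096595303227)), (np.float64(588.6994781574177), np.float64(317.72927296436944))]
0.0 [(np.float64(573.7087913302223), np.float64(27.653194186036274)), (np.float64(581.6415866975702), np.float64(141.64659948010464)), (np.float64(594.0081991163117), np.float64(319.3534728184476))]
0.02 [(np.float64(573.1082534077565), np.float64(27.502167185084545)), (np.float64(583.34572
[... 429 characters left out ...]
371, 376, 370, 330, 243, 221, 220, 219, 219, 214, 214, 210]
172 [118, 177, 197, 216, 245, 344, 369, 373, 364, 333, 257, 222, 227, 220, 217, 222, 218, 209]
175 [104, 175, 200, 215, 225, 352, 417, 445, 434, 404, 288, 223, 225, 220, 217, 214, 208, 210]
178 [94, 167, 202, 209, 214, 338, 403, 440, 430, 395, 295, 234, 227, 214, 216, 225, 216, 210]
181 [123, 112, 177, 206, 206, 315, 400, 440, 434, 401, 285, 233, 223, 220, 228, 218, 216, 211]
184 [91, 98, 86, 93, 139, 181, 336, 405, 399, 372, 264, 224, 226, 226, 223, 221, 220, 203]
187 [95, 94, 95, 103, 91, 93, 225, 382, 432, 408, 203, 91, 94, 97, 87, 81, 86, 89]
190 [95, 97, 96, 133, 288, 365, 371, 333, 254, 391, 355, 312, 198, 104, 86, 94, 94, 95]
```

```bash
python3 - <<'E'
from tilt import *
np.set_printoptions(precision=2,suppress=True)
G,M=frame(); k=lambda x,y:c1(x-399,y,7,(202,143)); F=np.array([634.8,-82.7,140])
for nm,q in (('nose',k(598,321)),('shank',k(594,200)),('collar',k(595,146)),('htop',k(592,14))):
    o,d=ray('scene',*q); t=(G-o)@M[:,1]/(d@M[:,1]); P=o+d*t; print(nm,P,'tool',(P-G)@M,'rel F in tool',(P-F)@M)
k=lambda x,y:c1(x-400,y,5,(354,85)); G=np.array([491.68,316.8,290.7])
for nm,q in (('nose4',k(574,441)),('collar4',k(606,318)),('shank4',k(586,398))):
    o,d=ray('scene',*q); t=(G-o)@M[:,1]/(d@M[:,1]); P=o+d*t; print(nm,P,'tool',(P-G)@M)
print(proj('scene',F), proj('scene',F+M[:,1]*5+[0,0,-10]))
E
```

```text
nose [637.24 -82.93 163.69] tool [  4.48  -0.   113.22] rel F in tool [  0.32   2.45 -23.69]
shank [637.62 -81.11 218.77] tool [ 6.34  0.   58.14] rel F in tool [  2.18   2.45 -78.77]
collar [638.04 -79.2  242.55] tool [ 8.29  0.   34.35] rel F in tool [   4.13    2.45 -102.55]
htop [638.52 -76.9  297.27] tool [ 10.64  -0.   -20.36] rel F in tool [   6.48    2.45 -157.27]
nose4 [492.86 321.53 178.59] tool [  4.88   0.   112.11]
collar4 [493.33 323.85 256.3 ] tool [ 7.24  0.   34.4 ]
shank4 [493.12 322.77 206.68] tool [ 6.14  0.   84.02]
[230.85 195.07] [230.13 199.07]
```

Nose is about 24 mm above the ear, centred in tool x, +2.4 mm in tool y, which suits entering both holes. I'll feel it down.

apply_moves(commands=[[1, 0, 0, 10, 0], [1, 0, 0, 8, 0], [1, 0, 0, 2, 0], [1, 0, 0, 2, 0], [1, 0, 0, 2, 0], [1, 0, 0, 1.5, 0], [1, 0, 0, 0, 0]])

```text
time_s: 14.6
eef_pos: [636.2, -87.9, 253.7]
ee_rot: [-0.0, 0.783, 0.623, -0.0]
force: [0.3, -0.3, -1.9]
grip_width: 0.226
grip_force: 25.6
```

apply_moves(commands=[[1, 0.5, 0, 1.5, 0], [1, 0, 0, 1.5, 0], [1, 0, 0, 0, 0]])

```text
time_s: 14.98
eef_pos: [636.4, -87.4, 251.1]
ee_rot: [0.0, 0.783, 0.623, 0.0]
force: [-1.2, 0.3, 0.9]
grip_width: 0.226
grip_force: 26.0
```

apply_moves(commands=[[1, 0, 0, 1.5, 0], [1, 0, 0, 0, 0]])

```text
time_s: 15.22
eef_pos: [636.1, -87.4, 248.8]
ee_rot: [-0.0, 0.783, 0.623, -0.0]
force: [-1.3, 0.3, -1.1]
grip_width: 0.222
grip_force: 25.7
```

apply_moves(commands=[[1, 0, -0.3, 1.5, 0], [1, 0, 0, 1.5, 0], [1, 0, 0, 0, 0]])

```text
time_s: 15.6
eef_pos: [635.9, -87.3, 246.0]
ee_rot: [-0.0, 0.783, 0.623, -0.0]
force: [-0.7, -0.2, -2.0]
grip_width: 0.223
grip_force: 25.6
```

apply_moves(commands=[[1, 0, 0, 1.5, 0], [1, 0, 0, 1.5, 0], [1, 0, 0, 0, 0]])

```text
time_s: 15.98
eef_pos: [635.9, -87.3, 243.1]
ee_rot: [-0.0, 0.783, 0.623, -0.0]
force: [-1.1, 0.2, -1.7]
grip_width: 0.228
grip_force: 25.7
```

apply_moves(commands=[[1, 0, 0, 1.5, 0], [1, 0, 0, 1.5, 0], [1, 0, 0, 0, 0]])

```text
time_s: 16.35
eef_pos: [636.0, -87.3, 240.1]
ee_rot: [-0.0, 0.783, 0.623, -0.0]
force: [-0.8, -0.1, -2.3]
grip_width: 0.23
grip_force: 25.7
```

No vertical resistance and the nose is about 6 mm into the tongue. I draw it back into line.

apply_moves(commands=[[1, 0, -0.8, 0, 0], [1, 0, -0.8, 0, 0], [1, 0, -0.8, 0, 0], [1, 0, 0, 0, 0]])

```text
time_s: 16.85
eef_pos: [633.7, -86.8, 240.4]
ee_rot: [0.0, 0.783, 0.623, 0.0]
force: [0.8, 0.3, -1.4]
grip_width: 0.225
grip_force: 25.6
```

apply_moves(commands=[[1, 0, 0, 2, 0], [1, -0.2, 0, 2, 0], [1, -0.2, 0, 2, 0], [1, -0.2, 0, 1.5, 0], [1, 0, 0, 0, 0]])

```text
time_s: 17.48
eef_pos: [633.5, -87.4, 232.6]
ee_rot: [-0.0, 0.783, 0.623, -0.0]
force: [0.2, -0.4, -0.9]
grip_width: 0.225
grip_force: 25.6
```

apply_moves(commands=[[1, -0.1, 0, 1.5, 0], [1, -0.1, 0, 1.5, 0], [1, -0.1, 0, 1.5, 0], [1, 0, 0, 0, 0]])

```text
time_s: 17.98
eef_pos: [633.4, -87.7, 228.1]
ee_rot: [-0.0, 0.783, 0.623, -0.0]
force: [1.2, 0.2, -1.6]
grip_width: 0.227
grip_force: 25.6
```

apply_moves(commands=[[1, -0.1, 0, 2, 0], [1, -0.1, 0, 2, 0], [1, -0.1, 0, 2, 0], [1, 0, 0, 0, 0]])

```text
time_s: 18.48
eef_pos: [633.4, -88.0, 222.1]
ee_rot: [-0.0, 0.783, 0.623, -0.0]
force: [-0.4, 0.6, -1.6]
grip_width: 0.227
grip_force: 25.6
```

apply_moves(commands=[[1, -0.1, 0, 2, 0], [1, -0.1, 0, 2, 0], [1, -0.1, 0, 2, 0], [1, -0.1, 0, 2, 0], [1, 0, 0, 0, 0]])

```text
time_s: 19.1
eef_pos: [633.2, -88.3, 214.0]
ee_rot: [-0.0, 0.783, 0.623, -0.0]
force: [1.4, 0.3, -1.3]
grip_width: 0.227
grip_force: 25.7
```

apply_moves(commands=[[1, -0.1, 0, 2, 0], [1, -0.1, 0, 2, 0], [1, -0.1, 0, 2, 0], [1, -0.1, 0, 2, 0], [1, -0.1, 0, 2, 0], [1, 0, 0, 0, 0]])

```text
time_s: 19.85
eef_pos: [633.2, -88.8, 204.0]
ee_rot: [-0.0, 0.783, 0.623, -0.0]
force: [0.3, -0.1, -2.4]
grip_width: 0.227
grip_force: 25.7
```

apply_moves(commands=[[1, -0.1, 0, 2, 0], [1, -0.1, 0, 2, 0], [1, -0.1, 0, 2, 0], [1, -0.1, 0, 2, 0], [1, -0.1, 0, 2, 0], [1, -0.1, 0, 2, 0], [1, -0.1, 0, 2, 0], [1, 0, 0, 2, 0], [1, 0, 0, 0, 0]])

```text
time_s: 20.98
eef_pos: [633.0, -89.3, 188.0]
ee_rot: [-0.0, 0.783, 0.623, -0.0]
force: [-0.2, 3.5, -0.0]
grip_width: 0.223
grip_force: 25.9
```

apply_moves(commands=[[1, 0.5, 0, 1.5, 0], [1, 0, 0, 1.5, 0], [1, 0, 0, 1.5, 0], [1, 0, 0, 0, 0]])

```text
time_s: 21.48
eef_pos: [633.1, -89.2, 183.5]
ee_rot: [-0.0, 0.783, 0.623, -0.0]
force: [-0.7, 1.7, -0.7]
grip_width: 0.226
grip_force: 25.8
```

apply_moves(commands=[[1, 0.3, 0, 1, 0], [1, 0, 0, 1, 0], [1, 0, 0, 1, 0], [1, 0, 0, 0, 0]])

```text
time_s: 21.98
eef_pos: [633.2, -88.9, 180.6]
ee_rot: [-0.0, 0.783, 0.623, -0.0]
force: [-0.5, 2.0, -1.5]
grip_width: 0.225
grip_force: 25.7
```

apply_moves(commands=[[1, 0.2, 0, 1, 0], [1, 0, 0, 1, 0], [1, 0, 0, 0, 0]])

```text
time_s: 22.35
eef_pos: [633.3, -88.6, 178.6]
ee_rot: [0.0, 0.783, 0.623, -0.0]
force: [-0.4, 0.6, -1.1]
grip_width: 0.227
grip_force: 25.6
```

apply_moves(commands=[[1, 0, 0, 1, 0], [1, 0, 0, 1, 0], [1, 0, 0, 0, 0]])

```text
time_s: 22.72
eef_pos: [633.3, -88.6, 176.7]
ee_rot: [0.0, 0.783, 0.623, -0.0]
force: [-0.1, 0.7, -0.7]
grip_width: 0.23
grip_force: 25.6
```

apply_moves(commands=[[1, 0, 0, 1, 0], [1, 0, 0, 1, 0], [1, 0, 0, 0, 0]])

```text
time_s: 23.1
eef_pos: [633.3, -88.6, 175.5]
ee_rot: [0.0, 0.783, 0.623, 0.0]
force: [-3.0, 0.8, 4.5]
grip_width: 0.226
grip_force: 26.2
```

Collar seated at about TCP z 176. I let go and rise.

apply_moves(commands=[[0.4, 0, 0, 0, 0], [0.0, 0, 0, 0, 0], [-0.4, 0, 0, 0, 0], [-0.4, 0, 0, 0, 0], [-0.4, 0, 0, -10, 0], [-0.4, 0, 0, -40, 0], [-0.4, 0, 0, -50, 0], [-0.4, 0, 0, -50, 0], [-0.4, -40, 0, 0, 0], [-0.4, -20, -30, 0, 0], [-0.4, 0, -50, 0, 0], [-0.4, 0, -50, 0, 0], [-0.4, 0, -50, 0, 0], [-0.4, 0, 0, 0, 0]])

```text
time_s: 24.85
eef_pos: [442.4, -105.8, 326.1]
ee_rot: [0.001, 0.783, 0.622, 0.0]
force: [0.3, 0.0, 0.6]
grip_width: 0.701
grip_force: 0.0
```

```bash
python3 - <<'E'
from h import *
t=snap('top','t6.png');s=snap('scene','s6.png')
from scipy.spatial.transform import Rotation
F=np.array([634.8,-82.7,140.]);print(sense()['force'],sense()['grip_width'])
def red(im): 
    b,g,r=[im[...,i].astype(int) for i in range(3)]; return ((r>110)&(g<70)&(b<80)).astype(np.uint8)
for n,im in(('top',t),('scene',s)):
    k,l,st,c=cv2.connectedComponentsWithStats(red(im))
    print(n,[(st[i].tolist(),c[i].round(1).tolist()) for i in range(1,k) if st[i,4]>8])
    print(' expect handle ends/collar',*[proj(n,F+[0,0,z]).round(1) for z in(52,29,6,0)])
# stand cylinder changes vs start
print(np.abs(t.astype(int)-cv2.imread('pics/top0.png').astype(int))[135:200,350:440].mean())
E
```

```text
[ 0.16493972  0.50598013 -0.7315308 ] 0.6977739723467151
top [([184, 88, 11, 12, 75], [189.2, 94.6]), ([329, 177, 6, 4, 17], [331.9, 178.5]), ([350, 180, 79, 30, 1135], [388.9, 194.8]), ([259, 298, 23, 21, 231], [269.7, 308.4])]
 expect handle ends/collar [333.  174.1] [331.9 176.3] [330.9 178.4] [330.7 178.9]
scene [([200, 0, 3, 9, 12], [201.2, 3.5]), ([385, 10, 16, 31, 193], [393.0, 25.8]), ([293, 171, 17, 12, 108], [301.5, 175.8]), ([226, 178, 8, 5, 30], [229.5, 180.3]), ([201, 185, 16, 16, 151], [207.6, 192.1]), ([227, 184, 7, 12, 68], [230.2, 188.9]), ([394, 207, 7, 3, 11], [396.8, 208.1]), ([404, 219, 6, 4, 10], [407.0, 220.5]), ([347, 265, 16, 15, 171], [354.2, 272.3])]
 expect handle ends/collar [229.7 179.1] [230.2 186.3] [230.7 193.3] [230.8 195.1]
10.191623931623932
```

The blobs match a seated upright pin: in the scene view the handle top is at (229.5,180.3), expected (229.7,179.1). I'm handing in.

```bash
python3 -c "
from rig import ctrl
print(ctrl.finish_job())"
```

```text
the job is handed in; nothing more can be done
None
```

The job is handed in at about 25 s, with no verdict returned: the gate was pushed to its stop (26 N), and the pin went through both ears and the tongue and was released with its collar seated. The last image check fitted an upright, seated pin, and I saw no sign of anything knocked over.

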